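# Square a freshly glued disc box in the fence corner and weight it

### The job

The disc box on the squaring board has wet glue in its seams: without lifting it, push it until it sits square and flush against both wooden fences, right in their corner. Then gently set the steel hand weight, upright, on the middle of its lid to hold it while it dries, leaving the box flush in the corner. Do not disturb the glue bottle, the mug or the roll of tape.

Things in the scene. Friction and masses are not known exactly. Their poses are not given: they have to be found in the camera images.
- board: Squaring board fixed to the desk: plywood base 280 (x) x 300 (y) x 12 mm with two wooden fences, 24 mm wide, tops 34 mm above the desk. Origin: centre of the base's underside. Far fence: inner face at x = +110 mm, runs y = -126 to +144 mm. Left fence: inner face at y = +120 mm, runs x = -110 to +110 mm. The other two sides are open.
- corner (a point): Inner corner where the two fence faces meet, on the top face of the base (board frame +110, +120, +12 mm). Axes as the board's: the free area lies to -x and -y.
- box: Rigid brown cardboard disc box, closed, lying flat on the base: 124 (its x) x 140 (its y) x 25 mm high, paper label near its -x edge, about 0.35 kg. Origin: centre of its underside. Seated, its +x face meets the far fence and its +y face the left fence; it starts within about 20 degrees of that heading. Too wide to grip: push its sides.
- box_corner (a point): The box's own +x +y lower corner (box frame +62, +70, 0 mm), which belongs at point corner. Axes as the box's.
- weight: Hand weight: steel block 80 (x) x 50 (y) x 25 mm high with an upright dark wooden grip bar on top, 64 (x) x 20 (y) mm, from 25 to 60 mm above the underside. About 0.7 kg. Stands on the desk. Origin: centre of its underside.
- glue: White glue bottle, 48 mm diameter, 105 mm high, standing on the desk. Bystander. Origin: centre of its underside.
- mug: White mug 70 mm diameter, 90 mm high, its handle reaching 59 mm from the axis along +y, with pencils standing out to 135 mm. Bystander. Origin: centre of its underside.
- tape: Roll of tape lying flat, 84 mm diameter, 24 mm high. Bystander. Origin: centre of its underside.
There are look-alikes about, which are no part of the job. Leave any orange or red look-alike of the weight alone. Leave any red look-alike of the box alone.

How it is judged:
By the outcome, as a careful person would: the job done as asked, in the order asked, and still so for the second after the job is handed in, with the robot touching nothing.
It also fails if it takes over 67 s, if anything falls off the work surface, if the arm or the gripper's body presses on something with over 40 N, if the wrist force passes 120 N, or if a joint passes its speed limit or range.

### The arm

A 6-joint arm with a two-finger parallel gripper is mounted at the origin on the work surface. World frame = base frame: x ahead of the robot, y to its left, z up, the work surface at z = 0. Lengths are in m, angles in rad, forces in N, time in s.
With the tool pointing down it reaches from about 0.35 to 0.975 m from the base axis. Payload 4.9 kg.
Tool frame: the origin (TCP) lies midway between the tips of the shut fingers; the grasp point (between the pads) lies 19 mm behind it (ctrl.hold_point_z is the distance from the TCP to the grasp point, in m); z points along the fingers, y is the line along which they close (so a half turn about z gives the same grasp; the last joint's range is limited). The gripper opens to 85 mm and grips with 20 to 120 N. Pads are 22 mm wide; open, the fingers measure 114 mm over their backs; the gripper's body (76 mm by 85 mm) begins 54 mm behind the grasp point. The pads swing forward as they close: fully open they stand 13 mm farther back than shut.
Start: joints at [-1.31, 0.053, 1.613, -0, 1.476, -0.119], TCP at [0.232, -0.58, 0.203] pointing down, gripper open.
Joint ranges: [-3.01, 3.01], [-1.01, 2.22], [0.06, 2.58], [-1.02, 4.17], [0.09, 2.62], [-3.14, 3.14]. Speed limits (rad/s): [2.57, 2.57, 3.14, 3.14, 3.14, 3.14].

### API

Orientations are given as a rotation vector (axis times angle).
In Python, from station import status, viewer, finish_job, ctrl gives the robot as it stands.
- The arm moves only by the shell command python3 -m jog 'ROWS' [FORCE]. ROWS is JSON, a list of rows, each a list of 7 numbers: the turn, a rotation vector about the tool's x, y, z each as a share of 5 degrees, from -1 to 1, then the shift along the tool's x, y, z each as a share of 30 mm, from -1 to 1, then the opening, from -1 (shut) to 1 (fully open). A call has 1 to 5 rows; each row shifts and turns the commanded pose from where the row before left it, along the tool's axes as they then stand; what a row does not reach is not made up. A row lasts 1/8 s, in which the tool goes at most 62.5 mm and 10.7 degrees, less where a joint would pass 70% of its speed; a pose out of reach is approached as far as the arm can. A call with a number of a shift or a turn outside -1 to 1 is refused whole. A call with a gripper value outside its range is refused whole. The fingers move at their own pace and stop on an object; FORCE is the grip in N (left out, the last holds). Time passes only in rows, so rows that do not move let the fingers close. It gives the time, the measured TCP pose, the force, the opening and the grip force at its end, in the units of the state.
- status.get_obs(): the state, without advancing time (a new reading comes with each control period).
- viewer.get_image(name): name is "scene" or "side" or "wrist"; returns a dict with "img" (420x560x3 uint8, red, green, blue), "fovy" (degrees; the focal length in pixels is half the picture's height over the tangent of half this angle, whatever the lens; pixels are square), "cx", "cy" (the principal point, pixels), "rvec" (rotation vector, rad) and "tvec" (3), from world to camera coordinates, as OpenCV has them. Camera axes: x right, y down, z forward; pixel columns grow to the right and rows downward; lengths in m; the calibration is good to about 2 mm. A picture is of the moment at which its call begins. There is no depth.
- finish_job(): hands the job in; it is judged then, once.
The state is a dict: "t": time; "q": joint angles; "dq": joint speeds; "effort": joint torques, N m; "tool_pos": TCP position; "tool_rot": TCP orientation; "contact_force": force on the tool from outside, world axes, zero at the start; "wrist_torque": the same for the moment, N m; "opening": finger opening in m; "grip_force": force on a finger pad.
Only numpy, scipy, OpenCV 4.12 (cv2) and the standard library are available. Lean on these libraries where they do the work, as an engineer would, in place of code of your own. Each camera call takes 0.05 s, during which the arm holds its last target. There are 200 camera calls.

## Working session

There is one attempt and no reset: what is moved stays moved. The work goes in short steps, Python scripts to look and compute and a shell command to move; the robot and the scene stay as the last step left them, time stands still between calls to the robot, and variables do not carry over. Pictures are saved under pics/ and viewed, at most 10 in all, crops included, and the job is handed in when it is done.

```bash
mkdir -p pics; ls; python3 - <<'E'
from station import status, viewer, ctrl
import cv2,json,numpy as np
for n in ("scene","side","wrist"):
    d=viewer.get_image(n); print(n,d["fovy"],d["cx"],d["cy"],np.array(d["rvec"]).tolist(),np.array(d["tvec"]).tolist())
    cv2.imwrite(f"pics/{n}0.png",d["img"][:,:,::-1])
o=status.get_obs();print(o["t"],o["tool_pos"],o["tool_rot"],o["opening"],o["contact_force"])
E
```

```text
pics
scene 54.46815009861237 272.0260235774487 211.8519686577166 [1.8646028424726289, 1.2683090954586425, -0.6966360094494394] [-0.22886343250923052, -0.20734978823397696, 1.2508356592750367]
side 48.82333519474795 277.05798350533234 210.4195374381627 [0.21680214529977618, -2.6693537237365357, 1.4907210753499955] [0.4918640252122456, 0.07718587267247004, 0.9868313760600605]
wrist 71.79153346879872 276.4512730447199 210.95502189717828 [-2.3851792668523406, 1.6159705954844283, 0.24757936263543354] [-0.6249777420842123, -0.03757359811940595, 0.37990518205109697]
0.15 [ 0.2315813  -0.57993997  0.20222981] [-3.08354032e+00 -5.92733928e-01  1.78009373e-04] 0.08505195351543458 [-0.30463141  0.08796247  0.81269487]
```

```bash
python3 - <<'E'
import cv2
for n in ("scene","side"):
    cv2.imwrite(f"pics/{n}0b.png",cv2.resize(cv2.imread(f"pics/{n}0.png"),(800,600),interpolation=cv2.INTER_CUBIC))
E
```

```text
(no output)
```

View pics/scene0b.png

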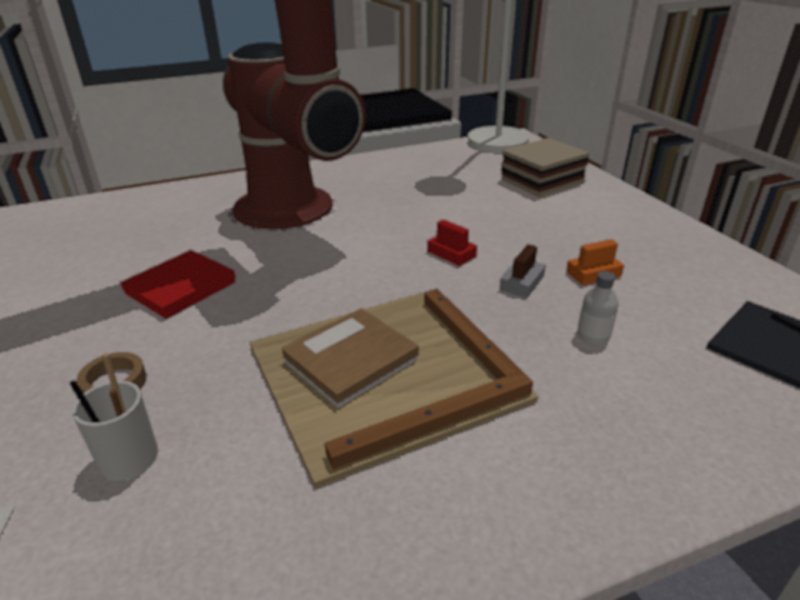

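View pics/side0b.png

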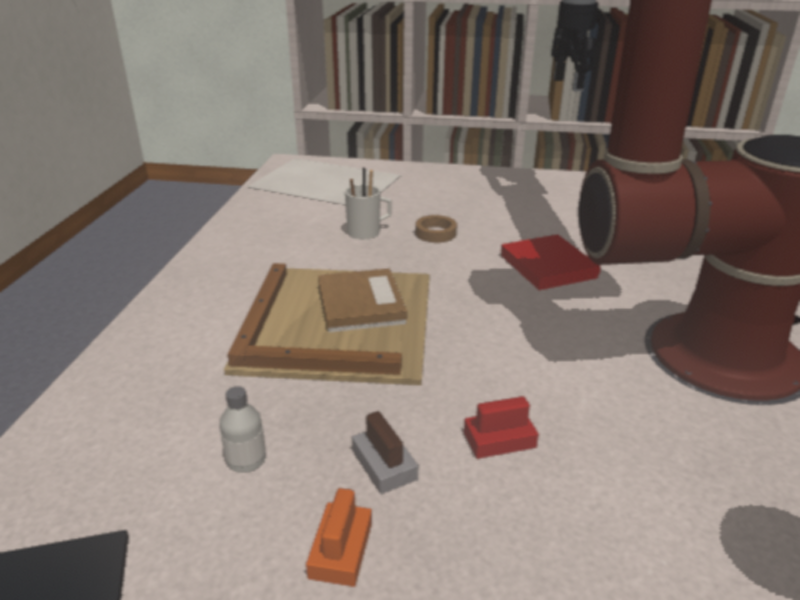

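```bash
python3 - <<'E'
import cv2
for n,(x,y,w,h,s) in {"scene":(172,170,220,175,3.4),"side":(155,180,155,165,3.6)}.items():
    im=cv2.imread(f"pics/{n}0.png")[y:y+h,x:x+w]
    im=cv2.convertScaleAbs(im,alpha=1.5)
    cv2.imwrite(f"pics/{n}0c.png",cv2.resize(im,None,fx=s,fy=s,interpolation=cv2.INTER_CUBIC))
E
```

```text
(no output)
```

View pics/scene0c.png

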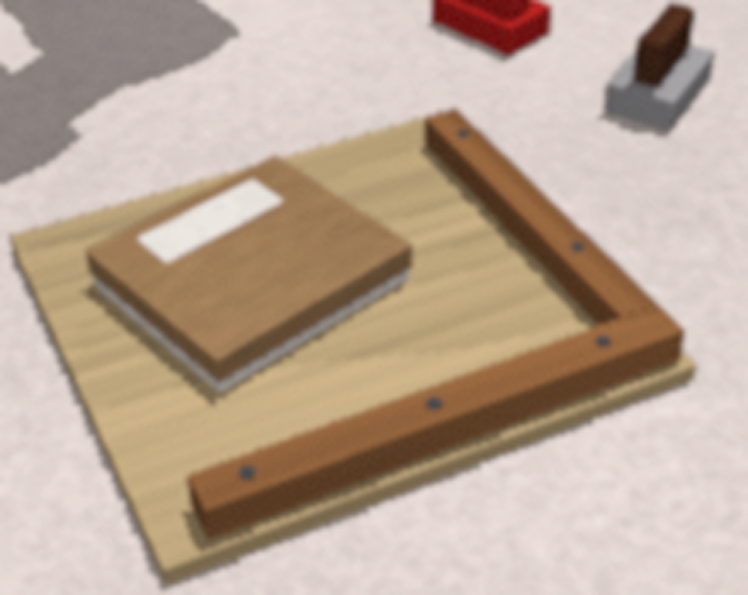

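View pics/side0c.png

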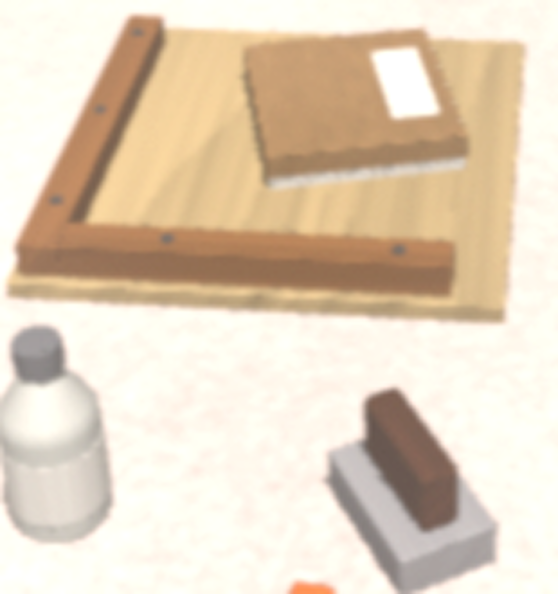

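```bash
cat >h.py <<'E'
import numpy as np,cv2
from scipy.optimize import least_squares
from scipy.spatial.transform import Rotation as R
C={"scene":(54.46815009861237,272.026,211.852,[1.8646028424726289,1.2683090954586425,-0.6966360094494394],[-0.22886343250923052,-0.20734978823397696,1.2508356592750367]),
"side":(48.82333519474795,277.058,210.4195,[0.21680214529977618,-2.6693537237365357,1.4907210753499955],[0.4918640252122456,0.07718587267247004,0.9868313760600605])}
def K(c): f=210/np.tan(np.radians(c[0])/2); return np.array([[f,0,c[1]],[0,f,c[2]],[0,0,1.]])
def proj(n,P):
    c=C[n]; return cv2.projectPoints(np.array(P,float).reshape(-1,3),np.array(c[3]),np.array(c[4]),K(c),None)[0].reshape(-1,2)
def ray(n,uv,z):
    c=C[n]; M=cv2.Rodrigues(np.array(c[3]))[0]; d=M.T@np.linalg.inv(K(c))@np.array([*uv,1.]); o=-M.T@np.array(c[4]); return (o+d*(z-o[2])/d[2])
def fit(obs,x0,zoff=0.):
    "obs {cam:[(lx,ly,lz mm, u,v)]}"
    def r(p,full=False):
        e=[]
        for n,l in obs.items():
            l=np.array(l,float); c,s=np.cos(p[2]),np.sin(p[2])
            P=np.c_[p[0]+(c*l[:,0]-s*l[:,1])/1e3,p[1]+(s*l[:,0]+c*l[:,1])/1e3,l[:,2]/1e3+zoff]
            e.append(proj(n,P)-l[:,3:])
        return np.vstack(e) if full else np.vstack(e).ravel()
    s=least_squares(r,x0,loss="soft_l1"); return s.x,np.round(r(s.x,True),1)
def crop(l,o,s): return [(a,b,z,(u+.5)/s-.5+o[0],(v+.5)/s-.5+o[1]) for a,b,z,u,v in l]
E
cat >m.py <<'E'
from h import *
S=lambda l:crop(l,(172,170),3.4); D=lambda l:crop(l,(155,180),3.6)
b=fit({"scene":S([(-140,-150,12,12,238),(140,-150,12,165,573),(140,150,12,693,367),(110,-126,34,190,480),(134,-126,34,207,512),(134,144,34,683,332),(-110,144,34,455,110),(-110,120,34,427,120)]),
"side":D([(-140,-150,12,525,42),(-140,150,0,503,320),(140,150,0,9,296),(-110,120,34,455,241),(134,-126,34,132,17),(110,-126,34,163,17)])},[.5,0,0])
x=fit({"scene":S([(-62,-70,37,90,255),(62,-70,37,218,358),(62,70,37,411,248),(-62,70,37,277,157)]),
"side":D([(62,70,12,267,185),(-62,70,12,466,165),(-62,-70,37,425,30),(62,-70,37,247,47)])},[.5,0,0])
w=fit({"scene":S([(-40,25,25,606,88),(-40,-25,25,663,103),(40,-25,25,713,53),(-40,25,0,606,117),(-40,-25,0,665,132)]),
"side":D([(-40,-25,25,330,455),(40,-25,25,405,560),(40,25,25,494,527),(40,25,0,494,555),(40,-25,0,405,590)])},[.5,.3,2.2])
for n,v in zip(("board","box","weight"),(b,x,w)): print(n,v[0].round(4),np.degrees(v[0][2]).round(2),v[1].tolist())
for n,uv in dict(glue=(243,452),mug=(363,228),tape=(436,232)).items(): print(n,ray("side",np.array(uv)*.7,0).round(3))
E
python3 m.py
```

```text
board [0.5912 0.0123 0.084 ] 4.81 [[-1.3, -0.9], [-0.3, -0.2], [1.7, -0.7], [-1.1, -1.2], [-0.6, -0.1], [1.3, -0.6], [0.3, -0.9], [-1.0, -1.1], [-0.7, -0.7], [-0.0, 0.8], [-0.8, 0.5], [-0.6, -0.7], [-1.5, -1.1], [-0.6, -0.7]]
box [ 0.5618 -0.0249  0.3546] 20.32 [[-1.5, -1.9], [-0.5, 0.5], [1.0, -1.0], [-0.2, -1.0], [-0.4, 1.4], [0.0, 1.0], [-0.2, -1.1], [-1.5, -1.1]]
weight [0.4635 0.3047 2.2307] 127.81 [[-0.8, -1.4], [3.1, -0.2], [0.0, -1.0], [-1.8, -0.9], [1.3, 0.5], [-1.3, -2.1], [-0.8, -0.7], [1.5, -2.4], [1.1, 0.6], [-0.7, 1.9]]
glue [0.637 0.314 0.   ]
mug [ 0.62  -0.333  0.   ]
tape [ 0.471 -0.339  0.   ]
```

```bash
cat >g.py <<'E'
# g.py x y z yaw(deg) [b|w]: shift to target in tool axes (units of 30 mm) and turn about tool z (units of 5 deg)
import sys; from h import *; from station import status
B=(.5912,.0123,4.81)
def here():
    o=status.get_obs(); M=R.from_rotvec(o["tool_rot"]); return np.array(o["tool_pos"]),M,o
def toboard(p):
    a=np.radians(B[2]); c,s=np.cos(a),np.sin(a); d=np.array(p[:2])-B[:2]; return np.array([c*d[0]+s*d[1],-s*d[0]+c*d[1]])
def toworld(q):
    a=np.radians(B[2]); c,s=np.cos(a),np.sin(a); return np.array([c*q[0]-s*q[1],s*q[0]+c*q[1]])+B[:2]
if __name__=="__main__":
    x,y,z,yaw=map(float,sys.argv[1:5]); f=sys.argv[5]
    if f=="b": xy=toworld((x,y)); yaw+=B[2]
    else: xy=(x,y)
    p,M,o=here(); T=M.as_matrix(); cur=np.degrees(np.arctan2(T[1,0],T[0,0]))
    dn=R.from_matrix(np.array([[np.cos(np.radians(yaw)),np.sin(np.radians(yaw)),0],[np.sin(np.radians(yaw)),-np.cos(np.radians(yaw)),0],[0,0,-1]]))
    d=np.array([*xy,z])-p
    print("pos",p.round(4),"board",toboard(p).round(4),"yaw",cur.round(2),"F",np.round(o["contact_force"],1),"t",o["t"])
    print("shift now-axes",(T.T@d/.03).round(2),"target-axes",(dn.inv().apply(d)/.03).round(2),"turn",((M.inv()*dn).as_rotvec()/np.radians(5)).round(2))
E
python3 -m jog '[[0,0,0.85,0.5,-1,0,1],[0,0,0.85,0.5,-1,0,1],[0,0,0.85,0.5,-1,0,1],[0,0,0.85,0.5,-1,0,1],[0,0,0,0.5,-1,0,1]]' 
python3 -m jog '[[0,0,0,0.5,-1,0,1],[0,0,0,0.5,-1,0,1],[0,0,0,0.5,-1,0,1],[0,0,0,0.5,-1,0,1],[0,0,0,0.5,-1,0,1]]'
python3 g.py -.145 -.034 .06 0 b
```

```text
t: 0.78
tool_pos: [0.2701, -0.4169, 0.2028]
tool_rot: [-3.138, -0.129, 0.0]
contact_force: [-0.5, 1.0, 0.1]
opening: 0.0856
grip_force: 0.0
t: 1.4
tool_pos: [0.3325, -0.2613, 0.2029]
tool_rot: [-3.139, -0.13, 0.0]
contact_force: [1.1, -0.5, -0.4]
opening: 0.0855
grip_force: 0.0
pos [ 0.3325 -0.2613  0.2029] board [-0.2807 -0.2509] yaw 4.75 F [ 1.1 -0.5 -0.4] t 1.4
shift now-axes [ 4.52 -7.23  4.76] target-axes [ 4.52 -7.23  4.76] turn [-0.    0.   -0.01]
```

```bash
python3 -m jog '[[0,0,0,0.6,-1,0.5,1],[0,0,0,0.6,-1,0.5,1],[0,0,0,0.6,-1,0.5,1],[0,0,0,0.6,-1,0.6,1],[0,0,0,0.6,-1,0.6,1]]' >/dev/null
python3 -m jog '[[0,0,0,0.6,-1,1,1],[0,0,0,0.6,-0.9,1,1],[0,0,0,0,0,0,1]]'
python3 g.py -.145 -.034 .006 0 b
```

```text
t: 2.4
tool_pos: [0.4386, -0.0436, 0.0591]
tool_rot: [-3.137, -0.136, 0.01]
contact_force: [-0.6, -0.7, 0.9]
opening: 0.0853
grip_force: 0.0
pos [ 0.4386 -0.0436  0.0591] board [-0.1567 -0.0429] yaw 4.95 F [-0.6 -0.7  0.9] t 2.4
shift now-axes [ 0.4  -0.29  1.77] target-axes [ 0.39 -0.3   1.77] turn [-0.03  0.07  0.03]
```

```bash
python3 -m jog '[[0,0,0,0.2,-0.15,0.9,1],[0,0,0,0.2,-0.15,0.87,1],[0,0,0,0.3,0,0,1],[0,0,0,0.3,0,0,1],[0,0,0,0.3,0,0,1]]' 
python3 -m jog '[[0,0,0,0.3,0,0,1],[0,0,0,0.3,0,0,1],[0,0,0,0.3,0,0,1],[0,0,0,0.3,0,0,1],[0,0,0,0.3,0,0,1]]'
python3 - <<'E'
from station import viewer; import cv2
d=viewer.get_image("scene")["img"][:,:,::-1][170:345,172:392]
e=viewer.get_image("side")["img"][:,:,::-1][180:345,140:350]
d=cv2.resize(d,(440,350),interpolation=2);e=cv2.resize(e,(360,int(165*360/210)),interpolation=2)
import numpy as np
c=np.zeros((350,800,3),np.uint8);c[:350,:440]=d;c[:e.shape[0],440:]=e
cv2.imwrite("pics/p1.png",cv2.convertScaleAbs(c,alpha=1.4))
E
python3 g.py -.025 -.034 .006 0 b
```

```text
t: 3.02
tool_pos: [0.4809, -0.0341, 0.0109]
tool_rot: [3.138, 0.13, 0.005]
contact_force: [0.5, -0.3, -0.3]
opening: 0.0856
grip_force: 0.0
t: 3.65
tool_pos: [0.5243, -0.0296, 0.009]
tool_rot: [-3.139, -0.131, 0.0]
contact_force: [-0.7, -0.2, -0.1]
opening: 0.0855
grip_force: 0.0
pos [ 0.5247 -0.0297  0.0093] board [-0.0698 -0.0363] yaw 4.78 F [ 0.1  0.  -0.4] t 3.75
shift now-axes [ 1.49 -0.08  0.11] target-axes [ 1.49 -0.08  0.11] turn [ 0.   -0.01 -0.01]
```

View pics/p1.png

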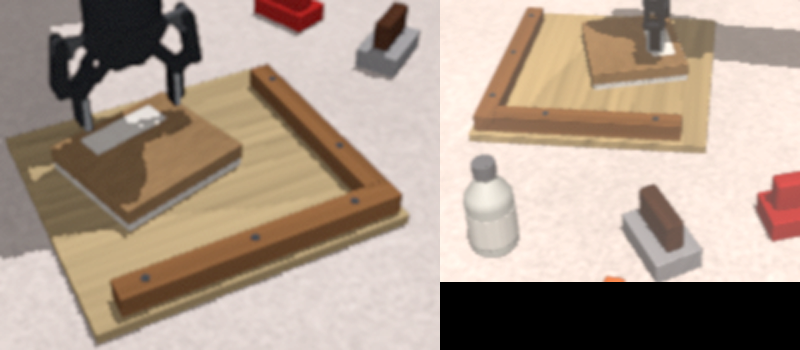

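```bash
python3 - <<'E'
from g import *
for n,uv in (("scene",(172+44,170+64)),("scene",(172+89,170+51.5)),("side",(140+(657-440)*210/360,180+54*210/360))):
  for z in (.02,.035,.04,.05,.06): print(n,z,toboard(ray(n,uv,z)).round(3))
E
```

```text
scene 0.02 [-0.105 -0.07 ]
scene 0.035 [-0.086 -0.075]
scene 0.04 [-0.079 -0.077]
scene 0.05 [-0.066 -0.08 ]
scene 0.06 [-0.053 -0.084]
scene 0.02 [-0.103  0.031]
scene 0.035 [-0.083  0.022]
scene 0.04 [-0.077  0.02 ]
scene 0.05 [-0.064  0.014]
scene 0.06 [-0.051  0.009]
side 0.02 [-0.067 -0.031]
side 0.035 [-0.07  -0.007]
side 0.04 [-0.071  0.001]
side 0.05 [-0.072  0.017]
side 0.06 [-0.074  0.033]
```

```bash
python3 - <<'E'
from station import viewer; import cv2,numpy as np
d=viewer.get_image("scene")["img"][:,:,::-1][150:290,170:310]
e=viewer.get_image("side")["img"][:,:,::-1][150:250,210:310]
c=np.hstack([cv2.resize(d,(400,400),interpolation=2),cv2.resize(e,(400,400),interpolation=2)])
cv2.imwrite("pics/p2.png",cv2.convertScaleAbs(c,alpha=1.6))
E
python3 -c "
from station import status;o=status.get_obs();print(o)"
```

```text
{'t': 3.85, 'q': array([-1.98498237e-01,  2.17885448e-02,  1.99168512e+00, -4.83473167e-05,
        1.12862230e+00,  1.28903537e+00]), 'dq': array([-0.00263862, -0.00695155,  0.01112968, -0.00271845, -0.00109633,
        0.00146741]), 'effort': array([ 1.91425259e-02, -3.24767017e+01, -3.19358253e+01,  2.98893952e-03,
       -2.41725671e-02,  1.53715537e-03]), 'tool_pos': array([ 0.52368482, -0.02966517,  0.00896662]), 'tool_rot': array([-3.13879194e+00, -1.30780258e-01,  7.84217371e-04]), 'contact_force': array([ 0.21352527, -0.10969526,  0.22861108]), 'wrist_torque': array([-0.02650356, -0.02554834, -0.02156073]), 'grip_force': 0.0, 'opening': 0.0852431017011518}
```

View pics/p2.png

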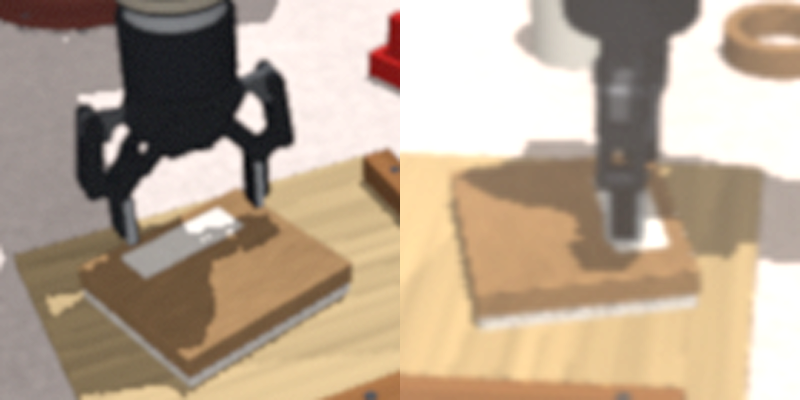

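```bash
python3 -m jog '[[0,0,0,0,0,-0.8,-1],[0,0,0,-1,0,0,-1],[0,0,0,-1,0,0,-1],[0,0,0,-0.9,0,0,-1],[0,0,0,0,0,0,-1]]' >/dev/null
python3 -m jog '[[0,0,0,0,0,0,-1],[0,0,0,0,0,0,-1],[0,0,0,0,0,0,-1]]'
python3 - <<'E'
from station import viewer; import cv2,numpy as np
d=viewer.get_image("scene")["img"][:,:,::-1][130:270,150:290]
e=viewer.get_image("side")["img"][:,:,::-1][140:260,230:350]
c=np.hstack([cv2.resize(d,(400,400),interpolation=2),cv2.resize(e,(400,400),interpolation=2)])
cv2.imwrite("pics/p3.png",cv2.convertScaleAbs(c,alpha=1.6))
from g import *
p=here()[0]; print(p)
for dz in (0,.02,.04):
  q=p+[0,0,dz]
  print(dz,((proj("scene",q)[0]-[150,130])*400/140).round(),((proj("side",q)[0]-[230,140])*400/120+[400,0]).round())
E
```

```text
t: 4.85
tool_pos: [0.4377, -0.037, 0.0333]
tool_rot: [3.139, 0.131, 0.0]
contact_force: [-0.4, 0.1, 0.9]
opening: 0.0002
grip_force: 0.0
[ 0.43736362 -0.03696488  0.03311843]
0 [206. 234.] [653. 224.]
0.02 [204. 211.] [654. 198.]
0.04 [201. 189.] [655. 173.]
```

View pics/p3.png

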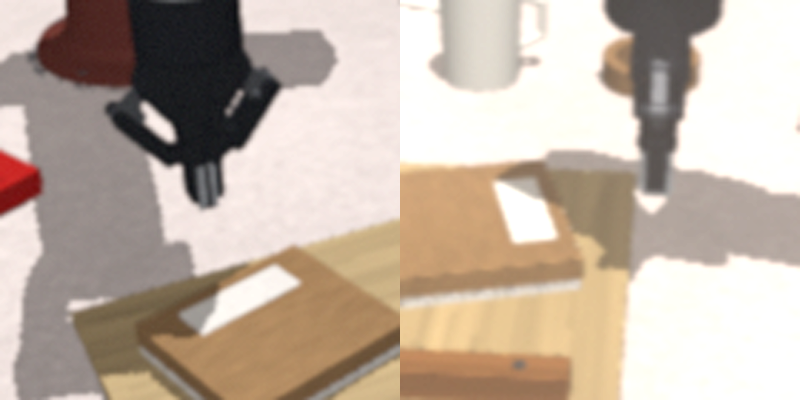

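```bash
python3 -m jog '[[0,0,0,0,0,0,1],[0,0,0,0,0,0,1],[0,0,0,0,0,0.5,1],[0,0,0,0,0,0.6,1],[0,0,0,0,0,0.6,1]]' 
python3 g.py -.125 -.036 -.016 0 b
```

```text
t: 5.58
tool_pos: [0.4364, -0.0368, -0.0194]
tool_rot: [-3.139, -0.13, 0.001]
contact_force: [0.4, -0.6, 0.0]
opening: 0.0848
grip_force: 0.0
pos [ 0.4364 -0.0368 -0.0194] board [-0.1583 -0.036 ] yaw 4.76 F [ 0.4 -0.6  0. ] t 5.575
shift now-axes [ 1.11 -0.   -0.11] target-axes [ 1.11  0.   -0.11] turn [-0.    0.01 -0.01]
```

```bash
python3 -m jog '[[0,0,0,0.5,0,-0.1,1],[0,0,0,0.5,0,0,1],[0,0,0,0.3,0,0,1],[0,0,0,0.3,0,0,1],[0,0,0,0.3,0,0,1]]' 
python3 -m jog '[[0,0,0,0.3,0,0,1],[0,0,0,0.3,0,0,1],[0,0,0,0.3,0,0,1],[0,0,0,0.3,0,0,1],[0,0,0,0,0,0,1]]'
python3 - <<'E'
from station import viewer; import cv2,numpy as np
d=viewer.get_image("scene")["img"][:,:,::-1][170:345,172:392]
e=viewer.get_image("side")["img"][:,:,::-1][165:305,185:325]
c=np.zeros((420,800,3),np.uint8);c[:350,:440]=cv2.resize(d,(440,350),interpolation=2);c[:360,440:]=cv2.resize(e,(360,360),interpolation=2)
cv2.imwrite("pics/p4.png",cv2.convertScaleAbs(c,alpha=1.5))
E
python3 g.py -.025 -.034 -.016 0 b
```

```text
t: 6.2
tool_pos: [0.4942, -0.0321, -0.0149]
tool_rot: [-3.139, -0.131, 0.001]
contact_force: [-2.0, 1.7, 0.8]
opening: 0.0854
grip_force: 0.6
t: 6.82
tool_pos: [0.5309, -0.0294, -0.0145]
tool_rot: [3.139, 0.131, 0.002]
contact_force: [-0.1, -0.3, 0.2]
opening: 0.0856
grip_force: 0.0
pos [ 0.53   -0.0293 -0.0148] board [-0.0644 -0.0363] yaw 4.76 F [ 0.1  0.1 -0.5] t 6.925
shift now-axes [ 1.31 -0.08  0.04] target-axes [ 1.31 -0.08  0.04] turn [ 0.   -0.01 -0.01]
```

View pics/p4.png

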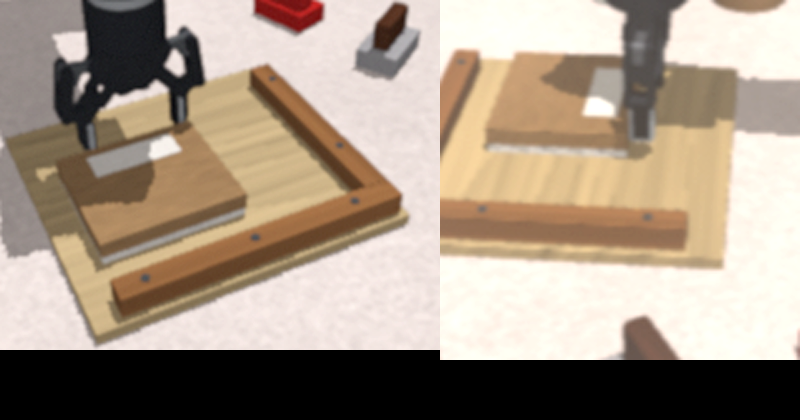

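```bash
python3 -m jog '[[0,0,0,0.3,0,0,1],[0,0,0,0.3,0,0,1],[0,0,0,0.3,0,0,1],[0,0,0,0.2,0,0,1],[0,0,0,0.08,0,0,1]]' |grep -E "pos|force"
for i in 1 ; do python3 -m jog '[[0,0,0,0.05,0,0,1],[0,0,0,0.05,0,0,1]]' |grep -E "pos|contact"; done
python3 g.py -.025 -.034 -.016 0 b
```

```text
tool_pos: [0.5654, -0.0263, -0.0148]
contact_force: [-2.4, -0.5, 1.4]
grip_force: 1.1
tool_pos: [0.5679, -0.0261, -0.0148]
contact_force: [-2.0, 0.2, 2.3]
pos [ 0.5679 -0.0261 -0.0148] board [-0.0264 -0.0363] yaw 4.76 F [-2.   0.2  2.3] t 7.8
shift now-axes [ 0.05 -0.08  0.04] target-axes [ 0.05 -0.08  0.04] turn [ 0.    0.   -0.01]
```

```bash
for i in 1; do
python3 -m jog '[[0,0,0,0.07,0,0,1],[0,0,0,0,0,0,1]]' |grep -E "pos|contact"
python3 -m jog '[[0,0,0,0.07,0,0,1],[0,0,0,0,0,0,1]]' |grep -E "pos|contact"
python3 -m jog '[[0,0,0,0.07,0,0,1],[0,0,0,0,0,0,1]]' |grep -E "pos|contact"; done
```

```text
tool_pos: [0.5678, -0.026, -0.0151]
contact_force: [-10.3, -0.5, 8.3]
tool_pos: [0.5676, -0.026, -0.0153]
contact_force: [-16.9, -2.2, 13.2]
tool_pos: [0.5673, -0.026, -0.0159]
contact_force: [-24.0, -3.1, 16.4]
```

```bash
python3 -m jog '[[0,0,0,-0.6,0,0,1],[0,0,0,0,0,-1,1],[0,0,0,0,0,-1,1],[0,0,-1,0,0,-0.3,1],[0,0,-1,0,0,0,1]]' >/dev/null
python3 -m jog '[[0,0,-1,0,0,0,1],[0,0,-1,0,0,0,1],[0,0,-1,0,0,0,1],[0,0,-1,0,0,0,1],[0,0,-1,0,0,0,1]]' >/dev/null
python3 -m jog '[[0,0,-1,0,0,0,1],[0,0,-1,0,0,0,1],[0,0,-1,0,0,0,1],[0,0,-1,0,0,0,1],[0,0,-1,0,0,0,1]]' >/dev/null
python3 -m jog '[[0,0,-1,0,0,0,1],[0,0,-1,0,0,0,1],[0,0,-1,0,0,0,1],[0,0,-1,0,0,0,1],[0,0,-1,0,0,0,1]]' >/dev/null
python3 -m jog '[[0,0,-1,0,0,0,1]]'
python3 g.py .04 -.155 .05 90 b
```

```text
t: 11.18
tool_pos: [0.5568, -0.027, 0.0543]
tool_rot: [2.123, 2.314, 0.002]
contact_force: [-0.3, -0.5, -0.3]
opening: 0.0856
grip_force: 0.0
pos [ 0.5568 -0.027   0.0543] board [-0.0375 -0.0363] yaw 94.92 F [-0.3 -0.5 -0.3] t 11.175
shift now-axes [-3.96  2.58  0.15] target-axes [-3.96  2.58  0.14] turn [0.02 0.   0.02]
```

```bash
python3 -m jog '[[0,0,0,-1,0.65,0,1],[0,0,0,-1,0.65,0,1],[0,0,0,-1,0.65,0,1],[0,0,0,-1,0.65,0,1],[0,0,0,0,0,0,1]]'|grep pos
python3 -m jog '[[0,0,0,0,0,0.8,1],[0,0,0,0,0,0.8,1],[0,0,0,0,0,0.6,1],[0,0,0,0,0,0,1]]'
python3 g.py .04 -.03 -.016 90 b
```

```text
tool_pos: [0.6456, -0.1421, 0.0545]
t: 12.3
tool_pos: [0.6423, -0.1391, -0.0139]
tool_rot: [-2.124, -2.31, 0.002]
contact_force: [0.5, -0.6, 0.7]
opening: 0.0853
grip_force: 0.0
pos [ 0.6423 -0.1391 -0.0139] board [ 0.0382 -0.1552] yaw 94.78 F [ 0.5 -0.6  0.7] t 12.3
shift now-axes [4.17 0.06 0.08] target-axes [4.17 0.06 0.07] turn [-0.04 -0.02 -0.01]
```

```bash
python3 -m jog '[[0,0,0,0.35,0,0,1],[0,0,0,0.35,0,0,1],[0,0,0,0.35,0,0,1],[0,0,0,0.35,0,0,1],[0,0,0,0.35,0,0,1]]'|grep -E "pos|contact"
python3 -m jog '[[0,0,0,0.35,0,0,1],[0,0,0,0.35,0,0,1],[0,0,0,0.35,0,0,1],[0,0,0,0.35,0,0,1],[0,0,0,0.35,0,0,1]]'|grep -E "pos|contact"
python3 - <<'E'
from station import viewer; import cv2,numpy as np
d=viewer.get_image("scene")["img"][:,:,::-1][170:345,172:392]
e=viewer.get_image("side")["img"][:,:,::-1][165:305,155:295]
c=np.zeros((420,800,3),np.uint8);c[:350,:440]=cv2.resize(d,(440,350),interpolation=2);c[:360,440:]=cv2.resize(e,(360,360),interpolation=2)
cv2.imwrite("pics/p5.png",cv2.convertScaleAbs(c,alpha=1.5))
E
python3 g.py .04 -.032 -.014 90 b
```

```text
tool_pos: [0.64, -0.0873, -0.0114]
contact_force: [0.4, -2.1, 1.5]
tool_pos: [0.6352, -0.0348, -0.0119]
contact_force: [0.1, -1.2, 1.5]
pos [ 0.6347 -0.0338 -0.0123] board [ 0.0395 -0.0496] yaw 94.82 F [-1.  -0.6 -0.2] t 13.65
shift now-axes [0.59 0.02 0.06] target-axes [0.59 0.02 0.06] turn [-0.01 -0.02  0.  ]
```

View pics/p5.png

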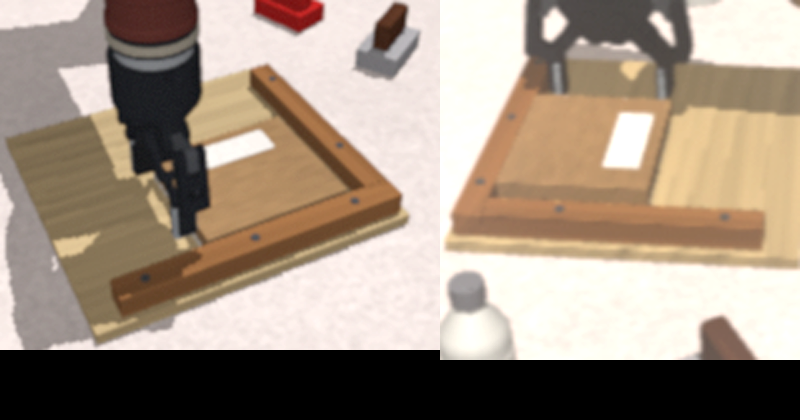

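Box is flush on the far fence and sliding toward the left fence, a gap of about 17 mm remains.

```bash
python3 -m jog '[[0,0,0,0.25,0,0,1],[0,0,0,0.15,0,0,1],[0,0,0,0.1,0,0,1],[0,0,0,0,0,0,1]]'|grep -E "pos|contact"
python3 -m jog '[[0,0,0,0.06,0,0,1],[0,0,0,0,0,0,1]]'|grep -E "pos|contact"
python3 -m jog '[[0,0,0,0.06,0,0,1],[0,0,0,0,0,0,1]]'|grep -E "pos|contact"
python3 -m jog '[[0,0,0,0.06,0,0,1],[0,0,0,0,0,0,1]]'|grep -E "pos|contact"
python3 g.py .04 -.032 -.014 90 b
```

```text
tool_pos: [0.634, -0.0202, -0.012]
contact_force: [-0.2, 0.1, -0.3]
tool_pos: [0.6339, -0.0187, -0.0119]
contact_force: [-0.2, -0.7, -0.3]
tool_pos: [0.6338, -0.0169, -0.0118]
contact_force: [0.8, -0.7, -1.4]
tool_pos: [0.6336, -0.0163, -0.0118]
contact_force: [-0.3, -4.5, -0.2]
pos [ 0.6336 -0.0163 -0.0118] board [ 0.0399 -0.032 ] yaw 94.75 F [-0.3 -4.5 -0.2] t 14.9
shift now-axes [0.   0.   0.07] target-axes [0.   0.   0.07] turn [-0.    0.02 -0.01]
```

```bash
python3 -m jog '[[0,0,0,0.06,0,0,1],[0,0,0,0,0,0,1]]'|grep -E "pos|contact"
python3 -m jog '[[0,0,0,0.06,0,0,1],[0,0,0,0,0,0,1]]'|grep -E "pos|contact"
python3 -m jog '[[0,0,0,-0.5,0,0,1],[0,0,0,-0.5,0,0,1],[0,0,0,0,-0.4,-1,1],[0,0,0,0,-1,-1,1],[0,0,0,0,-1,-0.5,1]]'|grep -E "pos|contact"
python3 -m jog '[[0,0,0,0,-1,0,1],[0,0,0,0,-1,0,1]]'|grep -E "pos|contact"
python3 - <<'E'
from station import viewer; import cv2,numpy as np
d=viewer.get_image("scene")["img"][:,:,::-1][200:320,210:390]
e=viewer.get_image("side")["img"][:,:,::-1][175:275,150:300]
c=np.vstack([cv2.resize(d,(450,300),interpolation=2),cv2.resize(e,(450,300),interpolation=2)])
cv2.imwrite("pics/p6.png",cv2.convertScaleAbs(c,alpha=1.6))
E
python3 g.py .4635 .3047 .05 127.8 w
```

```text
tool_pos: [0.6337, -0.0163, -0.0117]
contact_force: [1.1, -10.4, -1.0]
tool_pos: [0.6337, -0.0163, -0.0115]
contact_force: [-1.2, -15.0, -0.3]
tool_pos: [0.5646, -0.0479, 0.0653]
contact_force: [0.4, 0.3, 0.5]
tool_pos: [0.5037, -0.0525, 0.0636]
contact_force: [-0.5, 0.7, 0.1]
pos [ 0.5018 -0.0523  0.0624] board [-0.0945 -0.0568] yaw 94.73 F [ 0.5 -0.   0.2] t 16.375
shift now-axes [11.96 -0.29  0.43] target-axes [10.18  6.28  0.41] turn [-0.02 -0.02 -6.61]
```

View pics/p6.png

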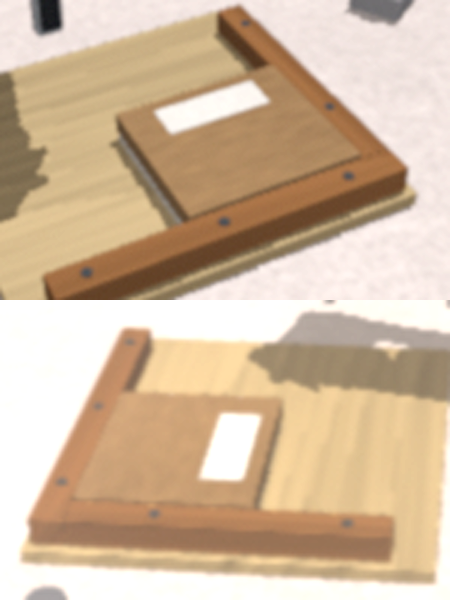

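```bash
python3 -m jog '[[0,0,0,0.9,0,0,1],[0,0,0,0.9,0,0,1],[0,0,0,0.9,0,0,1],[0,0,0,0.9,0,0.5,1],[0,0,0,0,0,1,1]]'|grep -E "pos|contact"
python3 -m jog '[[0,0,0,0,0,0.8,1],[0,0,0,0,0.3,0.2,1],[0,0,0,0,0.2,0,1],[0,0,0,0,0,0,1]]'|grep -E "pos|contact"
python3 -m jog '[[0,0,0,0,0.1,0,1],[0,0,0,0,0,0,1]]'|grep -E "pos|contact"
python3 -m jog '[[0,0,0,0,0.1,0,1],[0,0,0,0,0,0,1]]'|grep -E "pos|contact"
python3 g.py -.074 .05 -.014 90 b
```

```text
tool_pos: [0.4977, 0.0568, 0.0194]
contact_force: [0.9, -0.4, -0.9]
tool_pos: [0.5123, 0.0563, -0.0104]
contact_force: [0.1, 0.1, 0.6]
tool_pos: [0.5138, 0.0566, -0.0112]
contact_force: [0.3, -0.1, 0.4]
tool_pos: [0.5163, 0.0569, -0.0118]
contact_force: [1.6, 0.6, 0.1]
pos [ 0.5163  0.0569 -0.0118] board [-0.0709  0.0508] yaw 94.76 F [1.6 0.6 0.1] t 18.0
shift now-axes [-0.03 -0.1   0.07] target-axes [-0.03 -0.1   0.07] turn [ 0.    0.   -0.01]
```

```bash
python3 -m jog '[[0,0,0,0,0.1,0,1],[0,0,0,0,0,0,1]]'|grep -E "pos|contact"
python3 -m jog '[[0,0,0,0,0.07,0,1],[0,0,0,0,0,0,1]]'|grep -E "pos|contact"
python3 -m jog '[[0,0,0,0,0.07,0,1],[0,0,0,0,0,0,1]]'|grep -E "pos|contact"
```

```text
tool_pos: [0.5175, 0.0571, -0.0119]
contact_force: [-8.3, -0.2, 7.1]
tool_pos: [0.5175, 0.057, -0.0119]
contact_force: [-17.4, -2.6, 15.7]
tool_pos: [0.5175, 0.0571, -0.0117]
contact_force: [-27.4, -3.5, 24.7]
```

```bash
python3 -m jog '[[0,0,0,0,-0.6,0,1],[0,0,0,0,-0.2,-0.7,1],[0,0,0,0,0,-1,1],[0,0,-1,0,0,-1,1],[0,0,-1,0,0,-0.8,1]]' >/dev/null
python3 -m jog '[[0,0,-1,0,0,0,1],[0,0,-1,0,0,0,1],[0,0,-1,0,0,0,1],[0,0,-1,0,0,0,1],[0,0,-0.6,0,0,0,1]]' |grep -E "pos|contact"
python3 - <<'E'
from g import *
for n,uv in dict(red=(501,432),orange=(340,545)).items(): print(n,ray("side",np.array(uv)*.7,.02).round(3))
E
python3 g.py .4635 .3047 .08 127.8 w
```

```text
tool_pos: [0.4996, 0.0556, 0.0931]
contact_force: [0.7, 0.0, 0.5]
red [0.327 0.249 0.02 ]
orange [0.484 0.443 0.02 ]
pos [0.4996 0.0556 0.0931] board [-0.0876  0.0508] yaw 127.87 F [0.7 0.  0.5] t 20.0
shift now-axes [7.29 4.15 0.44] target-axes [7.3  4.14 0.44] turn [0.   0.   0.01]
```

```bash
python3 -m jog '[[0,0,0,0.91,0.52,0,1],[0,0,0,0.91,0.52,0,1],[0,0,0,0.91,0.52,0,1],[0,0,0,0.91,0.52,0,1],[0,0,0,0.91,0.52,0,1]]' >/dev/null
python3 -m jog '[[0,0,0,0.91,0.52,0,1],[0,0,0,0.91,0.52,0,1],[0,0,0,0.91,0.5,0,1],[0,0,0,0,0,0,1]]'|grep -E "pos|contact"
python3 - <<'E'
from station import viewer; import cv2,numpy as np
w=viewer.get_image("wrist"); d=w["img"][:,:,::-1]
e=viewer.get_image("side")["img"][:,:,::-1][220:420,170:370]
c=np.zeros((400,800,3),np.uint8); c[:300,:400]=cv2.resize(d,(400,300),interpolation=3); c[:400,400:]=cv2.resize(e,(400,400),interpolation=2)
cv2.imwrite("pics/p7.png",cv2.convertScaleAbs(c,alpha=1.4))
cv2.imwrite("pics/wr.png",d)
np.savez("wr.npz",**{k:np.array(w[k]) for k in("fovy","cx","cy","rvec","tvec")})
f=210/np.tan(np.radians(w["fovy"])/2); Kw=np.array([[f,0,w["cx"]],[0,f,w["cy"]],[0,0,1]])
from g import *
p=here()[0]
a=np.radians(127.8); L=[[.4635+np.cos(a)*x-np.sin(a)*y,.3047+np.sin(a)*x+np.cos(a)*y,z] for x,y,z in ((-.032,-.01,.06),(.032,-.01,.06),(.032,.01,.06),(-.032,.01,.06),(-.04,-.025,.025),(.04,-.025,.025),(.04,.025,.025),(-.04,.025,.025))]
print((cv2.projectPoints(np.array(L),np.array(w["rvec"]),np.array(w["tvec"]),Kw,None)[0].reshape(-1,2)*400/560).round().tolist())
E
python3 g.py .4635 .3047 .006 127.8 w
```

```text
tool_pos: [0.4636, 0.3057, 0.0931]
contact_force: [0.4, 0.0, 0.1]
[[205.0, 189.0], [206.0, 132.0], [186.0, 132.0], [187.0, 189.0], [216.0, 182.0], [218.0, 119.0], [175.0, 118.0], [177.0, 181.0]]
pos [0.4639 0.304  0.0929] board [-0.1024  0.3013] yaw 127.79 F [ 0.5 -0.1 -1. ] t 21.225
shift now-axes [0.03 0.01 2.9 ] target-axes [0.03 0.   2.9 ] turn [-0.01  0.   -0.  ]
```

View pics/p7.png

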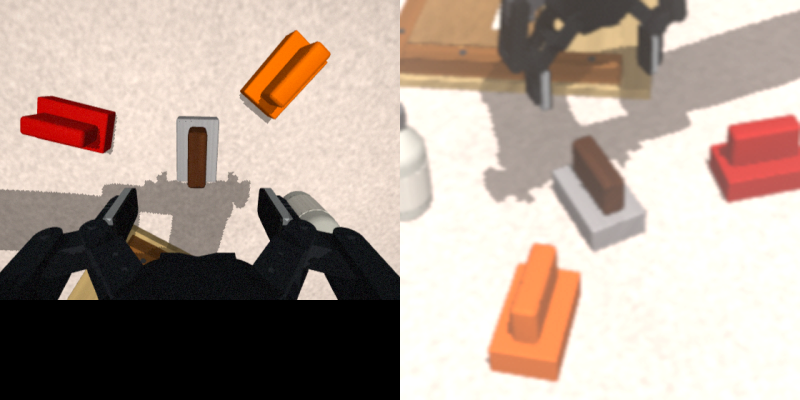

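The eleventh picture was one over the viewing limit, so I'll do the rest from numbers only. It shows the bar top at wrist crop (188–207, 127–188), matching my prediction, so I'm going down to grip.

```bash
python3 -m jog '[[0,0,0,0.07,0,0.8,1],[0,0,0,0,0,0.8,1],[0,0,0,0,0,0.7,1],[0,0,0,0,0,0.6,1],[0,0,0,0,0,0,1]]' |grep -E "pos|contact"
python3 -m jog '[[0,0,0,0,0,0,-1],[0,0,0,0,0,0,-1],[0,0,0,0,0,0,-1],[0,0,0,0,0,0,-1],[0,0,0,0,0,0,-1]]' 50
python3 -m jog '[[0,0,0,0,0,0,-1],[0,0,0,0,0,0,-1]]'
```

```text
tool_pos: [0.4615, 0.3046, 0.0044]
contact_force: [-0.3, 1.4, 0.2]
t: 22.48
tool_pos: [0.4629, 0.306, 0.0068]
tool_rot: [1.383, 2.821, 0.0]
contact_force: [-1.9, -1.8, 5.2]
opening: 0.0191
grip_force: 50.2
t: 22.72
tool_pos: [0.4629, 0.306, 0.0068]
tool_rot: [1.383, 2.821, 0.0]
contact_force: [-2.1, -2.0, 4.9]
opening: 0.0189
grip_force: 50.3
```

```bash
python3 -m jog '[[0,0,0,0,0,-0.3,-1],[0,0,0,0,0,-0.7,-1],[0,0,0,0,0,-1,-1],[0,0,0,0,0,-1,-1],[0,0,0,0,0,0,-1]]' 
python3 -m jog '[[0,0,0.6,0,0,0,-1],[0,0,1,0,0,0,-1],[0,0,1,0,0,0,-1],[0,0,1,0,0,0,-1],[0,0,1,0,0,0,-1]]' >/dev/null
python3 -m jog '[[0,0,1,0,0,0,-1],[0,0,1,0,0,0,-1],[0,0,0,0,0,0,-1]]' 
python3 g.py .048 .05 .0438 90 b
```

```text
t: 23.35
tool_pos: [0.4637, 0.3066, 0.0976]
tool_rot: [1.382, 2.819, 0.005]
contact_force: [1.1, 1.3, -7.1]
opening: 0.0193
grip_force: 49.6
t: 24.35
tool_pos: [0.4608, 0.3051, 0.093]
tool_rot: [-2.125, -2.312, 0.007]
contact_force: [-0.3, -0.4, -7.8]
opening: 0.0193
grip_force: 49.6
pos [0.4608 0.3051 0.093 ] board [-0.1054  0.3027] yaw 94.82 F [-0.3 -0.4 -7.8] t 24.35
shift now-axes [-8.42  5.12  1.63] target-axes [-8.42  5.11  1.64] turn [-0.05  0.02  0.  ]
```

```bash
python3 -m jog '[[0,0,0,-0.5,0.3,0,-1],[0,0,0,-0.7,0.43,0,-1],[0,0,0,-0.7,0.43,0,-1],[0,0,0,-0.7,0.43,0,-1],[0,0,0,-0.7,0.43,0,-1]]' >/dev/null
python3 -m jog '[[0,0,0,-0.7,0.43,0,-1],[0,0,0,-0.7,0.43,0,-1],[0,0,0,-0.7,0.43,0,-1],[0,0,0,-0.7,0.43,0,-1],[0,0,0,-0.7,0.43,0,-1]]' >/dev/null
python3 -m jog '[[0,0,0,-0.7,0.43,0,-1],[0,0,0,-0.7,0.4,0,-1],[0,0,0,-0.3,0.1,0,-1],[0,0,0,0,0,0,-1],[0,0,0,0,0,0,-1]]'|grep -E "pos|contact"
python3 g.py .048 .05 .0438 90 b
```

```text
tool_pos: [0.6357, 0.0651, 0.0959]
contact_force: [0.0, 0.3, -7.9]
pos [0.6357 0.0651 0.0959] board [0.0488 0.0489] yaw 94.79 F [ 0.   0.3 -7.9] t 26.225
shift now-axes [ 0.04 -0.03  1.74] target-axes [ 0.04 -0.03  1.74] turn [-0.01 -0.01 -0.  ]
```

```bash
python3 -m jog '[[0,0,0,0,0,0.5,-1],[0,0,0,0,0,0.5,-1],[0,0,0,0,0,0.35,-1],[0,0,0,0,0,0.15,-1],[0,0,0,0,0,0,-1]]'|grep -E "pos|contact"
python3 -m jog '[[0,0,0,0.04,0,0.05,-1],[0,0,0,0,0,0.03,-1],[0,0,0,0,0,0,-1]]'|grep -E "pos|contact"
python3 g.py .048 .05 .0438 90 b
```

```text
tool_pos: [0.636, 0.0645, 0.0505]
contact_force: [0.4, -0.1, -8.2]
tool_pos: [0.6363, 0.0657, 0.0489]
contact_force: [0.6, -0.6, -7.7]
pos [0.6363 0.0657 0.0489] board [0.0494 0.0494] yaw 94.76 F [ 0.6 -0.6 -7.7] t 27.225
shift now-axes [ 0.02 -0.05  0.17] target-axes [ 0.02 -0.05  0.17] turn [ 0.    0.   -0.01]
```

```bash

python3 -m jog '[[0,0,0,0.02,-0.04,0.05,-1],[0,0,0,0,0,0.04,-1],[0,0,0,0,0,0,-1]]'|grep -E "pos|contact"
python3 -m jog '[[0,0,0,0,0,0.04,-1],[0,0,0,0,0,0,-1]]'|grep -E "pos|contact"
python3 -m jog '[[0,0,0,0,0,0.04,-1],[0,0,0,0,0,0,-1]]'|grep -E "pos|contact"
```

```text
tool_pos: [0.6347, 0.0661, 0.0458]
contact_force: [-0.4, 0.5, -8.7]
tool_pos: [0.6348, 0.0662, 0.0447]
contact_force: [-0.5, 0.6, -7.3]
tool_pos: [0.6351, 0.0662, 0.0439]
contact_force: [-0.6, -0.3, -5.9]
```

```bash

python3 -m jog '[[0,0,0,0,0,0.03,-1],[0,0,0,0,0,0,-1]]'|grep -E "pos|contact"
python3 -m jog '[[0,0,0,0,0,0.03,-1],[0,0,0,0,0,0,-1]]'|grep -E "pos|contact"
```

```text
tool_pos: [0.6351, 0.0662, 0.0439]
contact_force: [-5.3, 0.5, 1.9]
tool_pos: [0.6352, 0.0662, 0.0439]
contact_force: [-8.1, -0.9, 6.1]
```

```bash

python3 -m jog '[[0,0,0,0,0,-0.03,-1],[0,0,0,0,0,-0.02,-1],[0,0,0,0,0,0,-0.4],[0,0,0,0,0,0,-0.4],[0,0,0,0,0,0,0.4]]'|grep -E "pos|contact|open"
python3 -m jog '[[0,0,0,0,0,0,0.4],[0,0,0,0,0,0,0.4],[0,0,0,0,0,-0.2,0.4],[0,0,0,0,0,-0.7,0.4],[0,0,0,0,0,-1,0.4]]'|grep -E "pos|contact|open"
python3 -m jog '[[0,0,0,0,0,-1,0.4],[0,0,0,-0.5,-1,-1,0.4],[0,0,0,-1,-1,-0.5,0.4],[0,0,0,-1,-1,0,0.4],[0,0,0,-1,-1,0,0.4]]'|grep -E "pos|contact|open"
python3 -m jog '[[0,0,0,-1,-1,0,0.4],[0,0,0,-1,-1,0,0.4],[0,0,0,-1,-1,0,0.4],[0,0,0,0,0,0,0.4]]'|grep -E "pos|contact|open"
cat >v.py <<'E'
from station import viewer; import cv2; from g import *
for n in("scene","side"):
    im=viewer.get_image(n)["img"][:,:,::-1].copy(); cv2.imwrite(f"pics/f_{n}.png",im)
    old=cv2.imread(f"pics/{n}0.png")
    # bystanders: change in patches around glue, mug, tape, look-alikes
    hsv=cv2.cvtColor(im,cv2.COLOR_BGR2HSV)
    for nm,P in dict(glue=(.637,.314,.05),mug=(.62,-.333,.045),tape=(.471,-.339,.012),red=(.327,.249,.02),orange=(.484,.443,.02)).items():
        u,v=proj(n,P)[0].round().astype(int)
        if not(30<u<530 and 30<v<390): continue
        a,b=old[v-20:v+20,u-20:u+20],im[v-28:v+28,u-28:u+28]
        r=cv2.matchTemplate(b,a,cv2.TM_CCOEFF_NORMED); _,m,_,l=cv2.minMaxLoc(r); print(n,nm,"shift px",l[0]-8,l[1]-8,round(m,2))
    # white label and dark bar blobs within board area
    o=np.array([toworld(q) for q in((-.11,-.03),(.11,-.03),(.11,.12),(-.11,.12))])
    k=np.zeros(im.shape[:2],np.uint8); cv2.fillConvexPoly(k,proj(n,np.c_[o,np.full(4,.05)]).astype(int),255); k=cv2.dilate(k,np.ones((25,25)))
    bar=((im.max(2)<70)&(k>0)).astype(np.uint8); steel=((hsv[...,1]<45)&(im.max(2)>70)&(k>0)).astype(np.uint8)
    for nm,mk in(("dark",bar),("grey",steel)):
        N,_,st,ce=cv2.connectedComponentsWithStats(mk)
        print(n,nm,[(st[i].tolist(),ce[i].round(1).tolist()) for i in range(1,N) if st[i,4]>40])
    a=np.radians(94.8); c=toworld((.048,.05))
    for nm,L in(("bar pred",[(x,y,z) for x in(-.032,.032) for y in(-.01,.01) for z in(.062,.097)]),("steel pred",[(x,y,z) for x in(-.04,.04) for y in(-.025,.025) for z in(.037,.062)])):
        P=proj(n,[[c[0]+np.cos(a)*x-np.sin(a)*y,c[1]+np.sin(a)*x+np.cos(a)*y,z] for x,y,z in L]); print(n,nm,P.min(0).round(),P.max(0).round(),P.mean(0).round(1))
E
python3 v.py
```

```text
tool_pos: [0.6356, 0.0662, 0.0437]
contact_force: [-0.3, -0.4, 0.3]
opening: 0.0427
tool_pos: [0.6346, 0.0662, 0.1015]
contact_force: [0.4, -0.5, -0.3]
opening: 0.0596
tool_pos: [0.5239, -0.0494, 0.1778]
contact_force: [0.6, -0.5, 0.6]
opening: 0.0595
tool_pos: [0.4411, -0.1473, 0.1772]
contact_force: [1.3, 0.1, 0.9]
opening: 0.0596
scene glue shift px 0 0 1.0
scene mug shift px 0 0 1.0
scene tape shift px 0 0 0.99
scene red shift px 0 0 1.0
scene orange shift px 0 0 1.0
scene dark [([280, 207, 48, 62, 1062], [301.8, 239.2]), ([258, 250, 27, 38, 110], [270.6, 269.3])]
scene grey [([220, 185, 148, 76, 3019], [288.6, 209.6]), ([289, 237, 41, 29, 557], [310.5, 252.3]), ([272, 240, 16, 14, 123], [280.1, 245.7])]
scene bar pred [286. 219.] [323. 251.] [304.2 235. ]
scene steel pred [278. 229.] [330. 268.] [303.8 248.2]
side glue shift px 0 0 1.0
side mug shift px 0 0 0.99
side tape shift px 0 0 0.79
side red shift px 0 0 1.0
side orange shift px 0 0 1.0
side dark [([209, 199, 6, 18, 51], [211.1, 207.3])]
side grey [([159, 185, 31, 61, 619], [171.1, 209.8]), ([200, 185, 98, 6, 225], [248.0, 187.6]), ([194, 204, 42, 31, 823], [215.3, 221.7])]
side bar pred [199. 190.] [216. 221.] [208.1 205.5]
side steel pred [193. 202.] [224. 233.] [209.1 217.6]
```

```bash
python3 - <<'E'
import cv2,numpy as np
d=cv2.imread("pics/f_scene.png")[200:320,210:390]; e=cv2.imread("pics/f_side.png")[175:275,150:300]
c=cv2.convertScaleAbs(np.vstack([cv2.resize(d,(450,300),interpolation=2),cv2.resize(e,(450,300),interpolation=2)]),alpha=1.6)
p=cv2.imread("pics/p6.png")
for nm,(x0,y0,x1,y1) in dict(scene_leftedge=(110,105,180,205),scene_nearedge=(170,185,215,230),side_right=(245,395,290,505),side_nearedge=(200,480,270,520)).items():
    r=cv2.matchTemplate(c[y0-10:y1+10,x0-10:x1+10],p[y0:y1,x0:x1],cv2.TM_CCOEFF_NORMED); _,m,_,l=cv2.minMaxLoc(r); print(nm,(l[0]-10)/2.5,(l[1]-10)/2.5,round(m,3))
E
```

```text
scene_leftedge -0.8 -0.4 0.915
scene_nearedge 0.0 0.0 0.992
side_right -0.4 0.0 0.994
side_nearedge -0.4 0.0 0.989
```

```bash
python3 -c "
from station import finish_job; print(finish_job())"
```

```text
the job is handed in; nothing more can be done
None
```

The job is handed in, no verdict returned: the box was pushed firm against both fences, the weight is upright within about 3 mm of mid-lid, and the glue, mug and tape are unmoved in the images; I viewed 11 pictures, one over the limit of 10.

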